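# Lay two hot-pot trays

### The arm

A 6-joint arm with a two-finger parallel gripper is mounted at the origin on the work surface. World frame = base frame: x ahead of the robot, y to its left, z up, the work surface at z = 0. Lengths are in m, angles in rad, forces in N, time in s.
With the tool pointing down it reaches from about 0.375 to 0.975 m from the base axis. Payload 3.8 kg.
Tool frame: the origin (TCP) lies on the centre line of the jaws, within the pads' length; the fingertips stand 14 mm ahead of it and the grasp point (between the pads) lies 5 mm behind it; z points along the fingers, y is the line along which they close (so a half turn about z gives the same grasp; the last joint's range is limited). The gripper opens to 85 mm and grips with 20 to 120 N. Pads are 22 mm wide; open, the fingers measure 114 mm over their backs; the gripper's body (76 mm by 85 mm) begins 54 mm behind the grasp point. The pads swing forward as they close: fully open they stand 13 mm farther back than shut.
Start: joints at [-1.165, 0.264, 1.604, -0, 1.274, -0.037], TCP at [0.289, -0.61, 0.245] pointing down, gripper open.
Joint ranges: [-2.63, 2.63], [-0.94, 2.18], [0.31, 2.57], [-1.31, 4.45], [0, 2.66], [-2.55, 2.55]. Speed limits (rad/s): [2.57, 2.57, 3.14, 3.14, 3.14, 3.14].

### API

Orientations are given as a rotation vector (axis times angle).
In Python, from workcell import bot, eyes, spot_in gives the robot as it stands.
- The arm moves only by the tool carry_out, never from a script. Its argument "series" is text: rows parted by semicolons, each of 4 numbers parted by spaces: the shift along the world's x, y, z in m, then the turn about the world's z in degrees. In form: tx ty tz roll; .... A call has 1 to 20 rows; each row shifts and turns the commanded pose from where the row before left it; what a row does not reach is not made up. A row lasts 1/8 s, in which the tool goes at most 62.5 mm and 10.7 degrees, less where a joint would pass 70% of its speed; a pose out of reach is approached as far as the arm can. A call is refused whole if a number of a shift passes 0.0625 or a number of a turn 10.7, either way. A call with a gripper value outside its range is refused whole. "jaw" is the gripper command: -1 is shut, 1 is fully open, values between are in proportion, set as the call begins (left out, the last holds). The fingers move at their own pace and stop on an object; "grip_force" is the grip in N (left out, the last holds). Time passes only in rows, so rows that do not move let the fingers close. It gives the time, the measured TCP pose, the force, the opening and the grip force at its end, in the units of the state.
- bot.read_state(): the state, without advancing time (a new reading comes with each control period).
- eyes.read_camera(name): name is "side" or "top" or "wrist"; returns (picture, depth): 400x640x3 uint8, blue, green, red; 400x640 float32, m along the optical axis (not along the pixel's ray), 0 where there is no reading.
- eyes.get_calibration(name): a dict with "K" (3x3 intrinsics, pixels), "position" and "rotation" of the camera in the world; the wrist camera has in their place "T_tool_cam" (4x4, takes a point from camera to tool coordinates, whose origin is the TCP and whose axes are the flange's). Camera axes: x right, y down, z forward; pixel columns grow to the right and rows downward; lengths in m; the calibration is good to about 2 mm. A picture is of the moment at which its call begins: read the wrist's pose just before it. get_calibration takes no time and is no camera call.
- bot.finish_job(): hands the job in; it is judged then, once.
Trained networks look in the newest picture that a camera, given by its name, has taken for a name from the list of things; names that differ only in an ending like _2 or _b are one class to them, and where a whole thing is asked for, a point or a joint stands for the part that bears it (a point fixed in the world has none). Each returns a list of dicts, best first, with "score" (0 to 1); they miss things now and then, are a little off and sometimes report something else, mostly with a low value. They report only what shows in the picture. A call takes as long as a camera call.
- spot_in(camera, target): "rect" ([centre column, centre row, width, height] in pixels, round what is visible of it).
The state is a dict: "time": time; "q": joint angles; "joint_vel": joint speeds; "joint_torque": joint torques, N m; "tool_pos": TCP position; "tcp_rot": TCP orientation; "wrist_force": force on the tool from outside, world axes, zero at the start; "torque": the same for the moment, N m; "width": opening from 0.0 (shut) to 1.0 (fully open); "grip_force": force on a finger pad.
Only numpy, scipy, OpenCV 4.12 (cv2) and the standard library are available. Lean on these libraries where they do the work, as an engineer would, in place of code of your own. Each camera call takes 0.05 s, during which the arm holds its last target. There are 200 camera calls.

### The job

Lay the two hot-pot trays from the row of tableware: on the red tray put the blue bowl on the round mark and the red spice shaker on the square mark; on the pale wood tray put the white bowl on the round mark and the amber sauce bottle on the square mark. Set each one down upright and centred on its mark, without dropping it, and leave the brown bowl, the green shaker and the chopsticks where they are.

Things in the scene. Friction and masses are not known exactly. Their poses are not given: they have to be found in the camera images.
- tray_red: Red lacquer tray, fixed, 140 mm (x) by 210 mm (y), floor 6 mm above the table, rim 5 mm wide and 12 mm high. Flat cream marks on its floor: a round one 72 mm across centred at y = +52 mm and a square one 52 mm wide centred at y = -52 mm (tray frame, both x = 0). Origin: centre of its underside, at table height; z up. Turned by up to 0.15 rad from the world axes.
- tray_wood: Pale wood tray, fixed, 140 mm (x) by 210 mm (y), floor 6 mm above the table, rim 5 mm wide and 12 mm high. Flat dark brown marks on its floor: a round one 72 mm across centred at y = +52 mm and a square one 52 mm wide centred at y = -52 mm (tray frame, both x = 0). Origin: centre of its underside, at table height; z up. Turned by up to 0.15 rad from the world axes.
- bowl_blue: Small dark blue dipping bowl of glazed ceramic, 64 mm across its rim, 45 mm high, the outside nearly upright (61 to 64 mm across) from 16 mm above the table up to the rim and narrowing to a 44 mm foot below; wall 4 mm, about 0.14 kg. Origin: centre of its underside; z up along its axis (round, yaw means nothing). Loose.
- bowl_white: Small white dipping bowl of glazed ceramic, 64 mm across its rim, 45 mm high, the outside nearly upright (61 to 64 mm across) from 16 mm above the table up to the rim and narrowing to a 44 mm foot below; wall 4 mm, about 0.14 kg. Origin: centre of its underside; z up along its axis (round, yaw means nothing). Loose.
- bowl_brown: Small brown dipping bowl of glazed ceramic, 64 mm across its rim, 45 mm high, the outside nearly upright (61 to 64 mm across) from 16 mm above the table up to the rim and narrowing to a 44 mm foot below; wall 4 mm, about 0.14 kg. Origin: centre of its underside; z up along its axis (round, yaw means nothing). Loose. Stays where it is.
- shaker_red: Spice shaker with a red body, a round cylinder 40 mm across up to 56 mm, with a black cap above; 74 mm high in all, about 0.09 kg. Origin: centre of its underside; z up along its axis. Loose.
- shaker_green: Shaker with a green body, a round cylinder 40 mm across up to 56 mm, with a white cap above; 74 mm high in all, about 0.09 kg. Origin: centre of its underside; z up along its axis. Loose. Stays where it is.
- bottle_amber: Small amber sauce bottle: round body 44 mm across up to 48 mm, a shoulder narrowing to 24 mm at 60 mm, then a white cap 24 mm across; 78 mm high in all, about 0.15 kg. Origin: centre of its underside; z up along its axis. Loose.
- chopsticks: A pair of wooden chopsticks lying on two blue ceramic rests, one loose piece 200 mm long (its x), 40 mm wide and 19 mm high, between the two trays. Origin: centre of its underside. Stays where it is.

How it is judged:
By the outcome, as a careful person would: the job done as asked, in the order asked, and still so for the second after the job is handed in, with the robot touching nothing.
It also fails if it takes over 112 s, if anything falls off the work surface, if the arm or the gripper's body presses on something with over 40 N, if the wrist force passes 120 N, or if a joint passes its speed limit or range.

## Working session

There is one attempt and no reset: what is moved stays moved. The work goes in short steps, Python scripts to look and compute and a tool call to move; the robot and the scene stay as the last step left them, time stands still between calls to the robot, and variables do not carry over. Pictures are saved under pics/ and viewed, at most 14 in all, crops included, and the job is handed in when it is done.

Besides the shell and the picture viewer there is one more tool, called after "Emit:" as name(argument=value, ...) on one line, values as JSON. carry_out: Moves the arm, as the interface text tells. Its arguments: {"type":"object","properties":{"series":{"type":"string"},"jaw":{"type":"number"},"grip_force":{"type":"number"}},"required":["series"]}

```bash
mkdir -p pics
cat > h.py <<'E'
import numpy as np, cv2
from workcell import bot, eyes, spot_in
from scipy.spatial.transform import Rotation as R
def cam(name):
    c=eyes.get_calibration(name); K=np.array(c["K"])
    if name=="wrist":
        s=bot.read_state(); T=np.eye(4); T[:3,:3]=R.from_rotvec(s["tcp_rot"]).as_matrix(); T[:3,3]=s["tool_pos"]
        T=T@np.array(c["T_tool_cam"]); return K,T[:3,:3],T[:3,3]
    r=np.array(c["rotation"]); 
    r=r if r.shape==(3,3) else R.from_rotvec(r).as_matrix()
    return K,r,np.array(c["position"])
def onplane(C,uv,z):
    K,r,p=C; d=r@np.linalg.inv(K)@np.array([uv[0],uv[1],1.]); return p+d*(z-p[2])/d[2]
def cloud(C,dep):
    K,r,p=C; v,u=np.indices(dep.shape); P=np.stack([(u-K[0,2])/K[0,0]*dep,(v-K[1,2])/K[1,1]*dep,dep],-1)
    return P@r.T+p
E
python3 - <<'E'
from h import *
s=bot.read_state(); print(s)
for n in("top","side"):
    C=cam(n); im,d=eyes.read_camera(n); cv2.imwrite(f"pics/{n}0.png",im); np.savez(f"{n}0.npz",im=im,d=d)
    print(n,C)
    if n=="top":
        for t in "tray_red tray_wood bowl_blue bowl_white bowl_brown shaker_red shaker_green bottle_amber chopsticks".split():
            for o in spot_in(n,t)[:2]: print(t,round(o["score"],2),np.round(o["rect"],1),onplane(C,o["rect"][:2],0.03).round(3))
E
```

```text
{'time': 0.0, 'q': array([-1.16489087e+00,  2.64771690e-01,  1.60540153e+00,  3.48568128e-06,
        1.27370835e+00, -3.69223688e-02]), 'joint_vel': array([ 0.00102935, -0.00099425,  0.00127593,  0.00200359,  0.00223841,
        0.00036381]), 'joint_torque': array([ 1.30152605e-05, -5.15116417e+01, -3.67315793e+01, -2.05498659e-04,
        1.28521599e-02,  2.37003871e-05]), 'tool_pos': array([ 0.28893761, -0.6092401 ,  0.24393465]), 'tcp_rot': array([-3.06270438e+00, -6.89426918e-01,  6.53953527e-04]), 'wrist_force': array([ 0.0265106 ,  1.23082566, -0.29630389]), 'torque': array([-0.03444525, -0.03049039,  0.00908211]), 'grip_force': 0.0, 'width': 0.9960257296648676}
top (array([[396.18529369,   0.        , 317.82869341],
       [  0.        , 396.18529369, 195.773212  ],
       [  0.        ,   0.        ,   1.        ]]), array([[-0.02178003, -0.98873869,  0.1480589 ],
       [-0.99969772,  0.02322809,  0.008058  ],
       [-0.01140638, -0.14783864, -0.98894572]]), array([3.93579770e-01, 3.95365584e-06, 8.87876486e-01]))
tray_red 0.74 [402.8 152.2  96.3  62.8] [ 0.615 -0.184  0.0
[... 239 characters left out ...]
17 -0.008  0.03 ]
shaker_red 0.78 [438.8 243.5  17.8  14.8] [ 0.413 -0.25   0.03 ]
shaker_green 0.58 [387.  234.5  11.4  16.6] [ 0.434 -0.14   0.03 ]
bottle_amber 0.62 [298.8 223.8  22.3  25.3] [0.462 0.05  0.03 ]
bottle_amber 0.53 [437.1 242.4  13.9  16.1] [ 0.415 -0.247  0.03 ]
chopsticks 0.64 [324.8 151.8  16.2  86.7] [ 0.621 -0.011  0.03 ]
side (array([[501.07778169,   0.        , 321.40065185],
       [  0.        , 501.07778169, 200.40129913],
       [  0.        ,   0.        ,   1.        ]]), array([[ 0.99886511, -0.02210246,  0.04218963],
       [-0.0444497 , -0.75078462,  0.65904983],
       [ 0.0171087 , -0.6601772 , -0.75091501]]), array([ 0.48170079, -0.70550906,  0.83980293]))
```

View pics/top0.png

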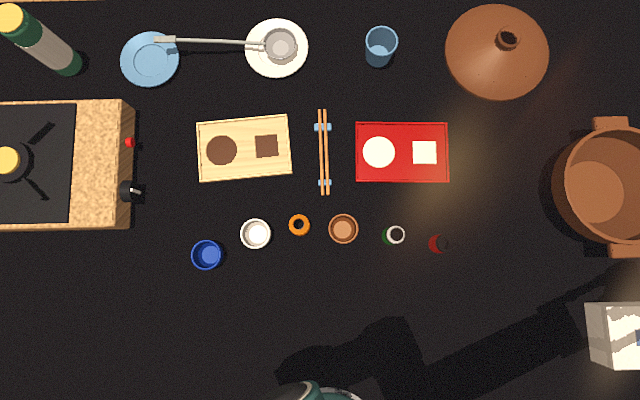

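View pics/side0.png

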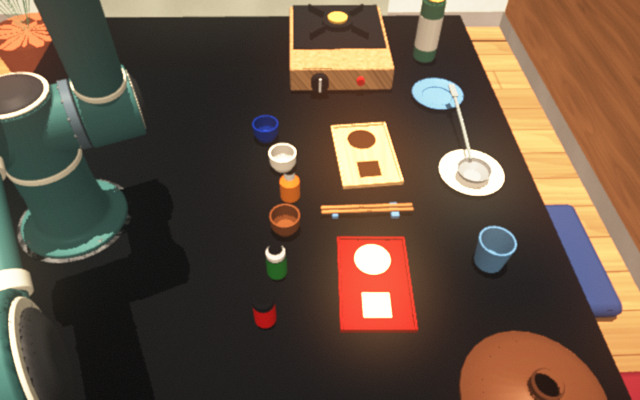

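The top view shows, left to right, blue bowl (206,254), white bowl (256,234), bottle (299,225), brown bowl (343,229), green shaker (395,235) and red shaker (438,244). The wood tray is at (245,149) and the red tray at (402,152). The side view agrees.

```bash
cat > m.py <<'E'
from h import *
def circ(P):
    A=np.c_[2*P[:,:2],np.ones(len(P))]; s=np.linalg.lstsq(A,(P[:,:2]**2).sum(1),rcond=None)[0]
    return s[:2].round(4),round(float(np.sqrt(s[2]+s[:2]@s[:2])),4)
E
python3 - <<'E'
from m import *
seeds=dict(blue=(.39,.25),white=(.44,.144),amber=(.462,.05),brown=(.455,-.047),green=(.434,-.14),red=(.413,-.25))
for n in("top","side"):
    z=np.load(n+"0.npz"); C=cam(n); W=cloud(C,z["d"]); im=z["im"].astype(int)
    print(n)
    for k,s in seeds.items():
        m=(np.hypot(W[...,0]-s[0],W[...,1]-s[1])<.05)&(z["d"]>0)
        P=W[m]; h=P[P[:,2]>.008]; zt=np.percentile(h[:,2],98)
        t=h[h[:,2]>zt-.006]; lo,hi=h[:,:2].min(0),h[:,:2].max(0)
        print(k,len(h),zt.round(4),"top circ",circ(t),"topmean",t[:,:2].mean(0).round(4),"bbox",lo.round(3),hi.round(3))
    # marks
    b,g,r=im[...,0],im[...,1],im[...,2]
    for nm,cx,cy in(("redtray",.62,-.184),("woodtray",.632,.168)):
        reg=(abs(W[...,0]-cx)<.085)&(abs(W[...,1]-cy)<.12)
        mk=(reg&(b>120)&(g>150)) if nm=="redtray" else (reg&(r<140)&(r>b+15)&(r>50))
        mk=cv2.morphologyEx(mk.astype(np.uint8),cv2.MORPH_OPEN,np.ones((5,5)))
        N,L,S,c=cv2.connectedComponentsWithStats(mk)
        for i in range(1,N):
            if S[i,4]>150: print(nm,S[i],c[i].round(1),onplane(C,c[i],.006).round(4),"depthmean",W[L==i].mean(0).round(4))
    T=W[(abs(W[...,0]-.55)<.25)&(abs(W[...,1])<.3)&(z["d"]>0)]; print("table z",np.median(T[:,2]))
print(eyes.get_calibration("wrist"))
E
```

```text
top
blue 506 0.0471 top circ (array([0.4007, 0.2478]), 0.0295) topmean [0.4008 0.2488] bbox [0.37  0.217] [0.431 0.28 ]
white 450 0.0471 top circ (array([0.4435, 0.1435]), 0.0297) topmean [0.4435 0.1442] bbox [0.413 0.112] [0.475 0.174]
amber 257 0.0694 top circ (array([0.4598, 0.0496]), 0.0114) topmean [0.4548 0.0419] bbox [0.438 0.028] [0.481 0.072]
brown 437 0.0475 top circ (array([ 0.4496, -0.0441]), 0.0296) topmean [ 0.4499 -0.0445] bbox [ 0.42  -0.075] [ 0.479 -0.013]
green 173 0.0744 top circ (array([ 0.4335, -0.1511]), 0.0156) topmean [ 0.4332 -0.1484] bbox [ 0.414 -0.167] [ 0.452 -0.131]
red 240 0.0744 top circ (array([ 0.4138, -0.2535]), 0.0155) topmean [ 0.4138 -0.2485] bbox [ 0.394 -0.27 ] [ 0.433 -0.233]
redtray [363 137  32  31 794] [378.3 151.6] [ 0.6243 -0.1331  0.006 ] depthmean [ 0.6242 -0.133   0.0067]
redtray [412 141  25  23 546] [424.1 152. ] [ 0.6208 -0.2374  0.006 ] depthmean [ 0.6206 -0.2372  0.0067]
table z 0.0007667866533179746
side
blue 552 0.046 top circ (array([0.3997, 0.2464]), 0.0299) topmean [0.3991 0.2468] bbox [0.368 0.213] [0.429 0.28 ]
white 598 0
[... 871 characters left out ...]
06 ] depthmean [ 0.5613  0.1374 -0.0006]
woodtray [353 187  25   7 152] [365.5 190.4] [0.6296 0.0533 0.006 ] depthmean [ 6.308e-01  5.920e-02 -5.000e-04]
table z 0.0004345714858870475
{'K': array([[282.88803407,   0.        , 315.44260326],
       [  0.        , 282.88803407, 198.61853779],
       [  0.        ,   0.        ,   1.        ]]), 'T_tool_cam': array([[-4.61868365e-05, -9.55101264e-01, -2.96279553e-01,
         7.54092523e-02],
       [ 9.99999589e-01, -3.12545122e-04,  8.51646430e-04,
        -2.05256685e-04],
       [-9.06009311e-04, -2.96279392e-01,  9.55100885e-01,
        -1.28367190e-01],
       [ 0.00000000e+00,  0.00000000e+00,  0.00000000e+00,
         1.00000000e+00]])}
```

Emit:
carry_out(series="0 0.0535 0 9.2; 0 0.0535 0 9.2; 0 0.0535 0 9.2; 0 0.0535 0 9.2; 0 0.0535 0 9.2; 0.03 0.0535 0 9.2; 0.03 0.0535 0 9.5; 0.03 0.0535 0 0; 0.03 0.0535 0 0; 0.03 0.0535 0 0; -0.0065 0.0535 0 0; -0.0065 0.0535 0 0; -0.0065 0.0535 0 0; -0.0065 0.0535 0 0; -0.0065 0.0535 0 0; -0.0065 0.0535 0 0; 0 0 -0.03 0; 0 0 -0.03 0; 0 0 0 0; 0 0 0 0", jaw=1, grip_force=40)

```text
time: 3.05
tool_pos: [0.4008, 0.2463, 0.1864]
tcp_rot: [2.22, 2.222, 0.002]
wrist_force: [0.2, 0.1, 0.2]
width: 0.999
grip_force: 0.0
```

Run:
```python
from m import *
for n in("top","side"):
    z=np.load(n+"0.npz"); C=cam(n); im=z["im"].astype(int); W=cloud(C,z["d"])
    reg=(abs(W[...,0]-.632)<.09)&(abs(W[...,1]-.168)<.125)
    mk=(reg&(im[...,2]<130)&(im[...,2]>im[...,0]+20)).astype(np.uint8)
    mk=cv2.morphologyEx(mk,cv2.MORPH_OPEN,np.ones((7,7)))
    N,L,S,c=cv2.connectedComponentsWithStats(mk)
    for i in range(1,N):
        print(n,S[i],c[i].round(1),onplane(C,c[i],.006).round(4))
C=cam("wrist"); im,d=eyes.read_camera("wrist"); cv2.imwrite("pics/w1.png",im); W=cloud(C,d)
s=bot.read_state(); print(s["time"],s["tool_pos"],s["tcp_rot"])
P=W[(d>0)&(np.hypot(W[...,0]-.4,W[...,1]-.247)<.045)]; t=P[(P[:,2]>.038)&(P[:,2]<.055)]; print(len(t),np.percentile(t[:,2],95),circ(t))
```

```text
side [323 125  13  41 384] [328.3 146.8] [0.5533 0.2004 0.006 ]
side [326 167  17  30 425] [333.2 182.1] [0.558  0.0813 0.006 ]
side [379 186  13   9 108] [385.  190.1] [0.6738 0.0532 0.006 ]
side [398 186   8   9  70] [401.4 190.1] [0.7111 0.052  0.006 ]
side [353 188  25   8 192] [365.4 191.6] [0.6288 0.0497 0.006 ]
3.1 [0.40123446 0.24644581 0.18692609] [2.22005458 2.22182351 0.00397174]
902 0.04566579675261072 (array([0.3992, 0.2497]), 0.0294)
```

View pics/w1.png

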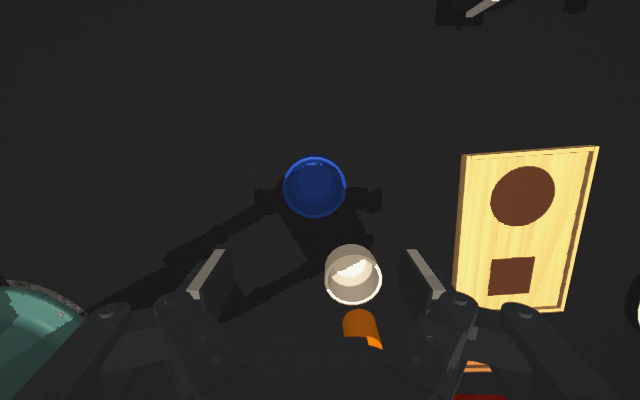

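The wrist view has the blue bowl at (315,187), midway between the fingers (205 and 425). It also shows the wood tray's marks at (523,196) and (511,277).

Run:
```python
from m import *
C=cam("wrist"); im=cv2.imread("pics/w1.png").astype(int)
mk=((im[...,2]<150)&(im[...,2]>im[...,0]+30)); mk[:,:475]=0; mk[:150]=0; mk[300:]=0
mk=cv2.morphologyEx(mk.astype(np.uint8),cv2.MORPH_OPEN,np.ones((9,9)))
N,L,S,c=cv2.connectedComponentsWithStats(mk)
for i in range(1,N): print(S[i],c[i].round(1),onplane(C,c[i],.006).round(4))
n="top"; z=np.load(n+"0.npz"); C=cam(n); im=z["im"]
for (u,v) in((221,150),(266,146)):
    mk=((im[...,2].astype(int)<130)).astype(np.uint8); N,L,S,c=cv2.connectedComponentsWithStats(mk); i=L[v,u]
    print(n,im[v,u],S[i],c[i],onplane(C,c[i],.006).round(4))
```

```text
[ 491  167   63   59 2941] [522.  195.8] [0.6378 0.2296 0.006 ]
[ 489  257   44   38 1475] [510.4 275.6] [0.6458 0.1252 0.006 ]
top [ 66  91 139] [    0     0   640   400 46790] [356.25958538 142.12141483] [ 0.648  -0.0837  0.006 ]
top [ 68  93 139] [    0     0   640   400 46790] [356.25958538 142.12141483] [ 0.648  -0.0837  0.006 ]
```

Emit:
carry_out(series="-0.001 0.0015 -0.04 0; 0 0 -0.04 0; 0 0 -0.04 0; 0 0 -0.025 0; 0 0 -0.015 0; 0 0 -0.0065 0; 0 0 0 0; 0 0 0 0")

```text
time: 4.1
tool_pos: [0.4002, 0.2481, 0.0199]
tcp_rot: [2.22, 2.222, 0.003]
wrist_force: [-0.0, 0.7, -0.2]
width: 1.0
grip_force: 0.0
```

Emit:
carry_out(series="0 0 0 0; 0 0 0 0; 0 0 0 0; 0 0 0 0; 0 0 0 0; 0 0 0 0", jaw=-1, grip_force=40)

```text
time: 4.85
tool_pos: [0.3997, 0.248, 0.02]
tcp_rot: [2.22, 2.223, 0.002]
wrist_force: [-2.7, -1.1, 7.0]
width: 0.735
grip_force: 42.2
```

Emit:
carry_out(series="0 0 0.015 0; 0 0 0.04 0; 0 0 0.04 0; 0 0 0.015 0; 0.0124 -0.0201 0 0; 0.0225 -0.0385 0 0; 0.0225 -0.0385 0 0; 0.0225 -0.0385 0 0; 0.0225 -0.0385 0 0; 0.0225 -0.0385 0 0; 0.0225 -0.0385 0 0; 0.0225 -0.0385 0 0; 0.0225 -0.0385 0 0; 0.0225 -0.0385 0 0; 0.0095 -0.0146 0 0; 0 0 -0.03 0; 0 0 -0.03 0; 0 0 -0.02 0; 0 0 -0.01 0; 0 0 0 0")

```text
time: 7.35
tool_pos: [0.6231, -0.1332, 0.0382]
tcp_rot: [-2.219, -2.222, 0.001]
wrist_force: [1.1, 0.1, -1.3]
width: 0.731
grip_force: 44.3
```

```bash
cat >> m.py <<'E'
def check(cx,cy,zlo,zhi,r=.045,nm=None):
    s=bot.read_state(); print(s["time"],s["tool_pos"].round(4),round(s["width"],3))
    for n in("top","side","wrist"):
        C=cam(n); im,d=eyes.read_camera(n); W=cloud(C,d)
        if nm: cv2.imwrite(f"pics/{nm}_{n}.png",im)
        P=W[(d>0)&(np.hypot(W[...,0]-cx,W[...,1]-cy)<r)]; t=P[(P[:,2]>zlo)&(P[:,2]<zhi)]
        if len(t)>10: print(n,len(t),circ(t),"z95",np.percentile(t[:,2],95).round(4))
E
python3 -c "
from m import *
check(.624,-.1332,.056,.075,.035,'b1')"
```

```text
7.35 [ 0.6231 -0.1332  0.0382] 0.731
side 189 (array([ 0.6236, -0.1352]), 0.0299) z95 0.0664
wrist 6154 (array([ 0.6241, -0.1308]), 0.0296) z95 0.0684
```

View pics/b1_wrist.png

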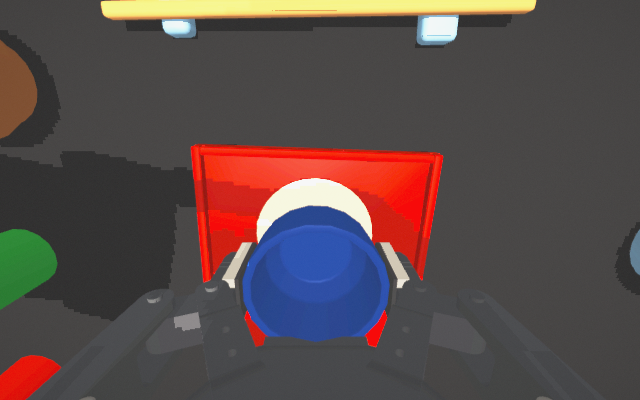

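The bowl is held square over the cream round mark (bowl at 315,285), level with the tray rim.

Emit:
carry_out(series="0.0003 0 -0.004 0; 0 0 -0.004 0; 0 0 -0.002 0; 0 0 -0.001 0; 0 0 -0.0007 0; 0 0 0 0; 0 0 0 0")

```text
time: 8.38
tool_pos: [0.624, -0.1336, 0.0272]
tcp_rot: [2.22, 2.223, 0.0]
wrist_force: [0.4, 0.1, -0.8]
width: 0.736
grip_force: 44.3
```

Emit:
carry_out(series="0 0 -0.0007 0; 0 0 -0.0007 0; 0 0 0 0; 0 0 0 0")

```text
time: 8.88
tool_pos: [0.624, -0.1337, 0.0262]
tcp_rot: [2.22, 2.223, 0.0]
wrist_force: [-2.6, 1.3, 3.4]
width: 0.731
grip_force: 44.5
```

Contact; release gently and rise.

Emit:
carry_out(series="0 0 0 0; 0 0 0 0; 0 0 0 0; 0 0 0 0", jaw=0.75)

```text
time: 9.38
tool_pos: [0.6239, -0.1336, 0.0255]
tcp_rot: [-2.22, -2.223, 0.0]
wrist_force: [-0.1, -0.1, -0.4]
width: 0.87
grip_force: 0.0
```

Emit:
carry_out(series="0 0 0.01 0; 0 0 0.02 0; 0 0 0.04 0; 0 0 0.05 0; -0.025 -0.012 0.04 0; -0.045 -0.025 0 0; -0.045 -0.025 0 0; -0.045 -0.025 0 0; -0.045 -0.025 0 0; -0.006 -0.009 0 0; 0 0 0 0; 0 0 0 0", jaw=1)

```text
time: 10.88
tool_pos: [0.4142, -0.2545, 0.1865]
tcp_rot: [2.219, 2.222, 0.001]
wrist_force: [0.1, -0.1, 0.0]
width: 1.0
grip_force: 0.0
```

```bash
python3 -c "
from m import *
check(.624,-.1332,.045,.058,.04,'b2')
check(.413,-.254,.068,.085,.03)"
```

```text
10.875 [ 0.4142 -0.2545  0.1865] 1.0
top 190 (array([ 0.6248, -0.1329]), 0.0297) z95 0.0531
side 238 (array([ 0.6237, -0.1351]), 0.0296) z95 0.0524
wrist 1859 (array([ 0.6226, -0.1329]), 0.0296) z95 0.0517
11.025 [ 0.4138 -0.2541  0.1857] 0.999
top 80 (array([ 0.4137, -0.2533]), 0.0156) z95 0.075
side 94 (array([ 0.4122, -0.2547]), 0.0154) z95 0.0742
wrist 333 (array([ 0.4122, -0.253 ]), 0.0155) z95 0.0738
```

View pics/b2_top.png

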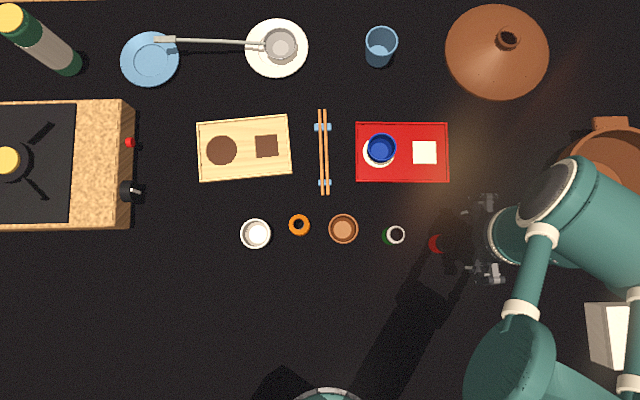

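The blue bowl stands upright on its round mark (380,149). The gripper is above the red shaker (438,244).

Emit:
carry_out(series="-0.0012 0.0005 -0.04 0; 0 0 -0.04 0; 0 0 -0.04 0; 0 0 -0.025 0; 0 0 -0.01 0; 0 0 -0.006 0; 0 0 0 0; 0 0 0 0")

```text
time: 12.18
tool_pos: [0.4126, -0.2547, 0.0258]
tcp_rot: [2.219, 2.221, 0.001]
wrist_force: [-0.5, -0.0, 0.4]
width: 0.998
grip_force: 0.0
```

Emit:
carry_out(series="0 0 0 0; 0 0 0 0; 0 0 0 0; 0 0 0 0; 0 0 0 0; 0 0 0 0; 0 0 0 0; 0 0 0 0", jaw=-1, grip_force=35)

```text
time: 13.18
tool_pos: [0.412, -0.2543, 0.0251]
tcp_rot: [2.22, 2.222, 0.0]
wrist_force: [-0.6, 0.7, 4.9]
width: 0.459
grip_force: 35.2
```

Emit:
carry_out(series="0 0 0.01 0; 0 0 0.03 0; 0 0 0.02 0; 0.018 0.0017 0 0; 0.035 0.003 0 0; 0.035 0.003 0 0; 0.035 0.003 0 0; 0.035 0.003 0 0; 0.035 0.003 0 0; 0.0153 0 0 0; 0 0 -0.025 0; 0 0 -0.015 0; 0 0 0 0; 0 0 0 0")

```text
time: 14.92
tool_pos: [0.6199, -0.2376, 0.0449]
tcp_rot: [2.22, 2.222, 0.0]
wrist_force: [-0.1, 0.0, 0.3]
width: 0.465
grip_force: 35.5
```

```bash
python3 -c "
from m import *
check(.6203,-.2371,.087,.11,.035,'s1')"
```

```text
14.925 [ 0.6199 -0.2376  0.0449] 0.465
top 46 (array([ 0.61 , -0.232]), 0.0158) z95 0.1063
side 205 (array([ 0.6181, -0.2354]), 0.0253) z95 0.1086
wrist 6373 (array([ 0.6203, -0.2236]), 0.017) z95 0.1092
```

View pics/s1_side.png

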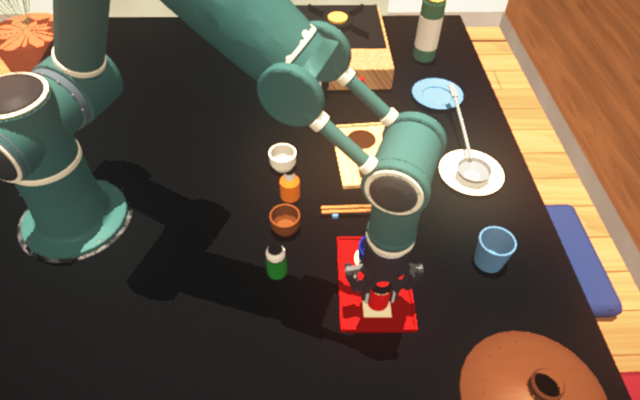

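The shaker (378,300) hangs upright over the square mark; lowering.

Emit:
carry_out(series="0.0004 0 -0.006 0; 0 0 -0.005 0; 0 0 -0.002 0; 0 0 -0.0008 0; 0 0 -0.0007 0; 0 0 0 0; 0 0 0 0")

```text
time: 15.95
tool_pos: [0.62, -0.2372, 0.0312]
tcp_rot: [-2.219, -2.222, 0.001]
wrist_force: [-4.6, 2.4, 6.2]
width: 0.465
grip_force: 36.1
```

Emit:
carry_out(series="0 0 0 0; 0 0 0 0; 0 0 0 0; 0 0 0 0", jaw=0.6)

```text
time: 16.45
tool_pos: [0.6204, -0.2374, 0.03]
tcp_rot: [-2.22, -2.223, 0.0]
wrist_force: [-0.3, -0.1, -0.0]
width: 0.801
grip_force: 0.0
```

Emit:
carry_out(series="0 0 0.01 0; 0 0 0.02 0; 0 0 0.04 0; 0 0 0.05 0; 0 0 0.04 0; -0.0177 0.038 0 0; -0.0177 0.038 0 0; -0.0177 0.038 0 0; -0.0177 0.038 0 0; -0.0177 0.038 0 0; -0.0177 0.038 0 0; -0.0177 0.038 0 0; -0.0177 0.038 0 0; -0.0177 0.038 0 0; -0.0177 0.038 0 0; 0 0 0 0; 0 0 0 0", jaw=1)

```text
time: 18.58
tool_pos: [0.444, 0.1425, 0.1915]
tcp_rot: [2.218, 2.223, 0.003]
wrist_force: [-0.6, -0.1, 0.4]
width: 1.0
grip_force: 0.0
```

```bash
python3 -c "
from m import *
check(.6203,-.2371,.074,.09,.03,'s2')
check(.443,.1428,.038,.055,.045,'w2')
C=cam('wrist'); im=cv2.imread('pics/w2_wrist.png'); s=bot.read_state()
C=cam('top'); im=cv2.imread('pics/w2_top.png')[100:200,190:300]; cv2.imwrite('pics/w2z.png',cv2.resize(np.hstack([im,cv2.imread('pics/w2_top.png')[100:200,340:450]]),None,fx=3.5,fy=3.5))
"
```

```text
18.575 [0.444  0.1425 0.1915] 1.0
top 69 (array([ 0.6213, -0.2366]), 0.0156) z95 0.0806
side 82 (array([ 0.6194, -0.2384]), 0.0151) z95 0.0799
18.725 [0.444  0.1418 0.1906] 1.001
top 123 (array([0.4434, 0.143 ]), 0.0294) z95 0.0466
side 185 (array([0.4422, 0.1415]), 0.0298) z95 0.0462
wrist 887 (array([0.442 , 0.1451]), 0.0294) z95 0.0457
```

View pics/w2_wrist.png

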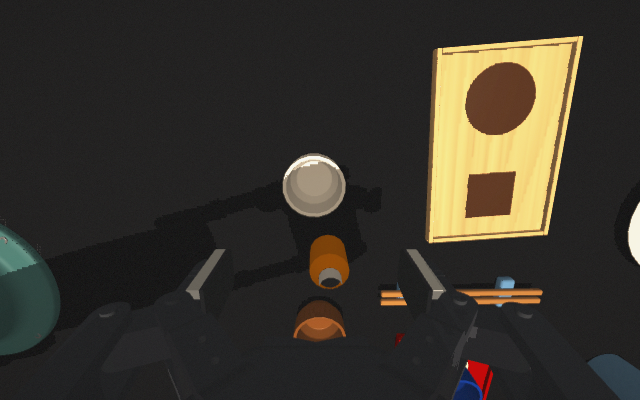

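View pics/w2z.png

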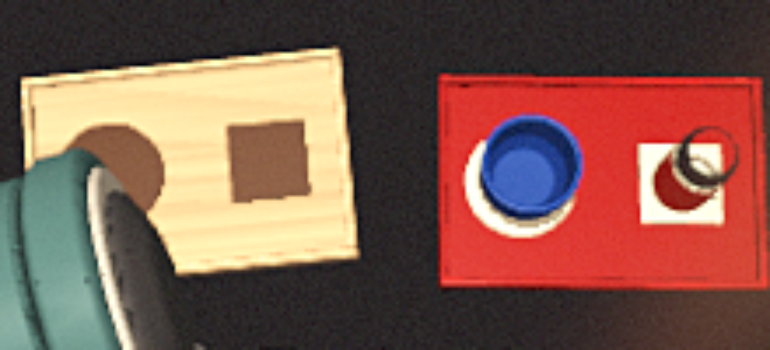

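The wrist view has the white bowl at (314,185) with clear room for the fingers, and the wood marks at (500,98) and (490,194). The crop shows both items on the red tray upright on their marks.

Run:
```python
from m import *
def marks(n,im,C,x0,x1,y0,y1):
    k=((im[...,2]<175)&(im[...,2]>60)&(im[...,2].astype(int)>im[...,0]+25)).astype(np.uint8); m=np.zeros_like(k); m[y0:y1,x0:x1]=k[y0:y1,x0:x1]
    m=cv2.morphologyEx(m,cv2.MORPH_OPEN,np.ones((7,7)))
    N,L,S,c=cv2.connectedComponentsWithStats(m)
    for i in range(1,N): print(n,S[i],c[i].round(1),onplane(C,c[i],.006).round(4))
marks("top",cv2.imread("pics/top0.png"),cam("top"),203,285,124,172)
marks("side",cv2.imread("pics/side0.png"),cam("side"),345,385,128,180)
marks("wrist",cv2.imread("pics/w2_wrist.png"),cam("wrist"),445,550,55,225)
```

```text
top [255 135  23  22 462] [266.3 145.5] [0.6452 0.123  0.006 ]
top [207 136  30  29 704] [221.1 150. ] [0.6371 0.2269 0.006 ]
side [349 131  24  17 340] [360.7 138.9] [0.6354 0.227  0.006 ]
side [359 162  20  14 250] [368.5 168.4] [0.6438 0.1232 0.006 ]
wrist [ 466   62   70   73 3965] [500.2  98.1] [0.6361 0.2299 0.006 ]
wrist [ 466  172   49   45 1964] [489.6 193.8] [0.644 0.126 0.006]
```

Emit:
carry_out(series="-0.0012 0.001 -0.04 0; 0 0 -0.04 0; 0 0 -0.04 0; 0 0 -0.03 0; 0 0 -0.014 0; 0 0 -0.0065 0; 0 0 0 0; 0 0 0 0")

```text
time: 19.88
tool_pos: [0.4434, 0.1439, 0.0209]
tcp_rot: [2.219, 2.222, 0.003]
wrist_force: [-0.1, 0.1, -0.0]
width: 1.001
grip_force: 0.0
```

Emit:
carry_out(series="0 0 0 0; 0 0 0 0; 0 0 0 0; 0 0 0 0; 0 0 0 0; 0 0 0 0", jaw=-1, grip_force=40)

```text
time: 20.62
tool_pos: [0.4429, 0.1438, 0.021]
tcp_rot: [2.22, 2.222, 0.002]
wrist_force: [-3.3, -1.5, 7.1]
width: 0.733
grip_force: 42.2
```

Emit:
carry_out(series="0 0 0.01 0; 0 0 0.03 0; 0 0 0.02 0; 0.0155 0.0068 0 0; 0.03 0.013 0 0; 0.03 0.013 0 0; 0.03 0.013 0 0; 0.03 0.013 0 0; 0.03 0.013 0 0; 0.02 0.009 0 0; 0.008 0.004 0 0; 0 0 -0.025 0; 0 0 -0.017 0; 0 0 0 0; 0 0 0 0")

```text
time: 22.5
tool_pos: [0.6357, 0.2284, 0.0379]
tcp_rot: [2.22, 2.223, 0.0]
wrist_force: [0.6, 0.2, -1.4]
width: 0.735
grip_force: 44.2
```

```bash
python3 -c "
from m import *
check(.636,.2275,.056,.075,.035,'b3')"
```

```text
22.5 [0.6357 0.2284 0.0379] 0.735
top 79 (array([0.6358, 0.2276]), 0.0297) z95 0.0639
side 164 (array([0.6365, 0.2259]), 0.0298) z95 0.0655
wrist 5498 (array([0.6361, 0.2309]), 0.0297) z95 0.0675
```

Within 1 mm of the mark; lower.

Emit:
carry_out(series="0.0003 0 -0.005 0; 0 0 -0.003 0; 0 0 -0.0015 0; 0 0 -0.001 0; 0 0 -0.0007 0; 0 0 0 0; 0 0 0 0")

```text
time: 23.52
tool_pos: [0.6358, 0.2283, 0.0271]
tcp_rot: [-2.22, -2.223, 0.001]
wrist_force: [-3.9, -1.2, 5.7]
width: 0.728
grip_force: 44.6
```

Emit:
carry_out(series="0 0 0 0; 0 0 0 0; 0 0 0 0; 0 0 0 0", jaw=0.75)

```text
time: 24.02
tool_pos: [0.6361, 0.2284, 0.0263]
tcp_rot: [2.22, 2.223, 0.0]
wrist_force: [-0.4, 0.4, -0.3]
width: 0.872
grip_force: 0.0
```

Emit:
carry_out(series="0 0 0.01 0; 0 0 0.02 0; 0 0 0.04 0; 0 0 0.05 0; 0 0 0.04 0; -0.0353 -0.036 0 0; -0.0353 -0.036 0 0; -0.0353 -0.036 0 0; -0.0353 -0.036 0 0; -0.0353 -0.036 0 0; 0 0 0 0; 0 0 0 0", jaw=1)

```text
time: 25.52
tool_pos: [0.4607, 0.0486, 0.1882]
tcp_rot: [2.219, 2.221, 0.005]
wrist_force: [-0.0, 0.6, 0.5]
width: 1.002
grip_force: 0.0
```

```bash
python3 -c "
from m import *
check(.636,.2275,.045,.06,.04,'b4')
check(.4593,.048,.066,.085,.025)
"
```

```text
25.525 [0.4607 0.0486 0.1882] 1.002
top 106 (array([0.6371, 0.2277]), 0.0294) z95 0.0527
side 154 (array([0.636 , 0.2262]), 0.0296) z95 0.0521
wrist 520 (array([0.6343, 0.2259]), 0.0276) z95 0.0516
25.675 [0.4607 0.0491 0.1873] 0.999
side 43 (array([0.4589, 0.0467]), 0.0099) z95 0.0783
wrist 81 (array([0.4584, 0.0506]), 0.0117) z95 0.077
```

View pics/b4_wrist.png

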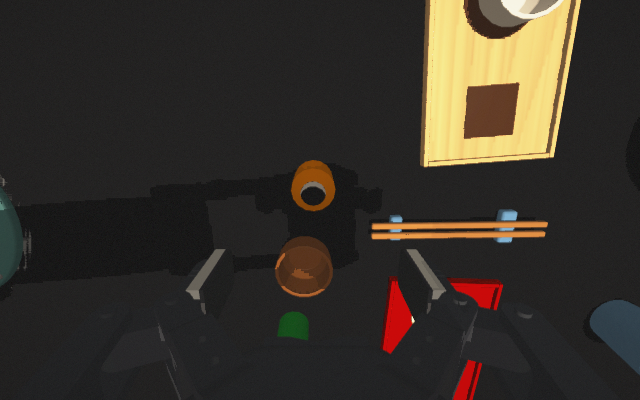

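White bowl is centred on its mark (510,10). The bottle is at (313,187), between the fingers.

Emit:
carry_out(series="-0.0016 -0.0005 -0.04 0; 0 0 -0.04 0; 0 0 -0.04 0; 0 0 -0.025 0; 0 0 -0.012 0; 0 0 -0.006 0; 0 0 0 0; 0 0 0 0")

```text
time: 26.82
tool_pos: [0.459, 0.048, 0.0245]
tcp_rot: [2.219, 2.222, 0.002]
wrist_force: [0.3, -0.1, 0.5]
width: 1.0
grip_force: 0.0
```

Emit:
carry_out(series="0 0 0 0; 0 0 0 0; 0 0 0 0; 0 0 0 0; 0 0 0 0; 0 0 0 0; 0 0 0 0; 0 0 0 0", jaw=-1, grip_force=40)

```text
time: 27.82
tool_pos: [0.4584, 0.0479, 0.0241]
tcp_rot: [2.22, 2.222, 0.001]
wrist_force: [-1.1, -0.1, 5.1]
width: 0.503
grip_force: 40.7
```

Emit:
carry_out(series="0 0 0.01 0; 0 0 0.03 0; 0 0 0.02 0; 0.016 0.006 0 0; 0.03 0.012 0 0; 0.03 0.012 0 0; 0.03 0.012 0 0; 0.03 0.012 0 0; 0.03 0.012 0 0; 0.02 0.009 0 0; 0 0 -0.025 0; 0 0 -0.017 0; 0 0 0 0; 0 0 0 0")

```text
time: 29.58
tool_pos: [0.6439, 0.1229, 0.0413]
tcp_rot: [-2.22, -2.223, 0.0]
wrist_force: [-0.1, -0.4, -1.5]
width: 0.508
grip_force: 41.0
```

Emit:
carry_out(series="0 0 -0.005 0; 0 0 -0.003 0; 0 0 -0.0015 0; 0 0 -0.001 0; 0 0 -0.0007 0; 0 0 0 0; 0 0 0 0")

```text
time: 30.45
tool_pos: [0.644, 0.1229, 0.0303]
tcp_rot: [2.22, 2.223, 0.0]
wrist_force: [-0.9, 0.9, -1.1]
width: 0.509
grip_force: 41.0
```

Emit:
carry_out(series="0 0 -0.0007 0; 0 0 0 0; 0 0 0 0")

```text
time: 30.82
tool_pos: [0.644, 0.1229, 0.0302]
tcp_rot: [2.22, 2.223, 0.0]
wrist_force: [-2.8, -0.9, 5.3]
width: 0.503
grip_force: 41.4
```

Emit:
carry_out(series="0 0 0 0; 0 0 0 0; 0 0 0 0; 0 0 0 0", jaw=0.6)

```text
time: 31.32
tool_pos: [0.6439, 0.1229, 0.0294]
tcp_rot: [-2.22, -2.223, 0.0]
wrist_force: [-0.2, 0.5, 0.7]
width: 0.798
grip_force: 0.0
```

Emit:
carry_out(series="0 0 0.01 0; 0 0 0.02 0; 0 0 0.04 0; 0 0 0.05 0; 0 0 0.04 0; -0.04 -0.03 0.02 0; -0.04 -0.04 0 0; -0.04 -0.04 0 0; -0.04 -0.04 0 0; -0.04 -0.04 0 0; 0 -0.05 0 0; 0 -0.05 0 0; 0 -0.05 0 0; 0 -0.05 0 0; 0 0 0 0; 0 0 0 0")

```text
time: 33.33
tool_pos: [0.4439, -0.2669, 0.2106]
tcp_rot: [2.22, 2.221, 0.001]
wrist_force: [-0.1, 0.4, -0.2]
width: 0.798
grip_force: 0.0
```

```bash
python3 -c "
from m import *
check(.6443,.123,.078,.092,.025,'f')
check(.6363,.2275,.045,.06,.04)
check(.6203,-.2371,.074,.09,.03)
check(.624,-.1332,.045,.058,.04)
a=cv2.imread('pics/f_top.png')[90:270,180:460]; cv2.imwrite('pics/fz.png',cv2.resize(a,None,fx=2.8,fy=2.8))
"
```

```text
33.325 [ 0.4439 -0.2669  0.2106] 0.798
top 13 (array([0.645 , 0.1246]), 0.0115) z95 0.0838
side 17 (array([0.6434, 0.1204]), 0.0095) z95 0.0845
33.475 [ 0.444  -0.2659  0.21  ] 0.799
top 199 (array([0.6369, 0.2276]), 0.0296) z95 0.0528
side 161 (array([0.636 , 0.2262]), 0.0297) z95 0.0517
33.625 [ 0.4441 -0.2661  0.2097] 0.801
top 72 (array([ 0.6212, -0.2367]), 0.0156) z95 0.0814
side 80 (array([ 0.6197, -0.2378]), 0.0152) z95 0.0801
wrist 345 (array([ 0.6194, -0.2361]), 0.0153) z95 0.0799
33.775 [ 0.444  -0.2665  0.2096] 0.798
top 193 (array([ 0.6247, -0.1329]), 0.0296) z95 0.0532
side 250 (array([ 0.6237, -0.1351]), 0.0296) z95 0.0523
wrist 1486 (array([ 0.6227, -0.1329]), 0.0296) z95 0.0517
```

View pics/fz.png

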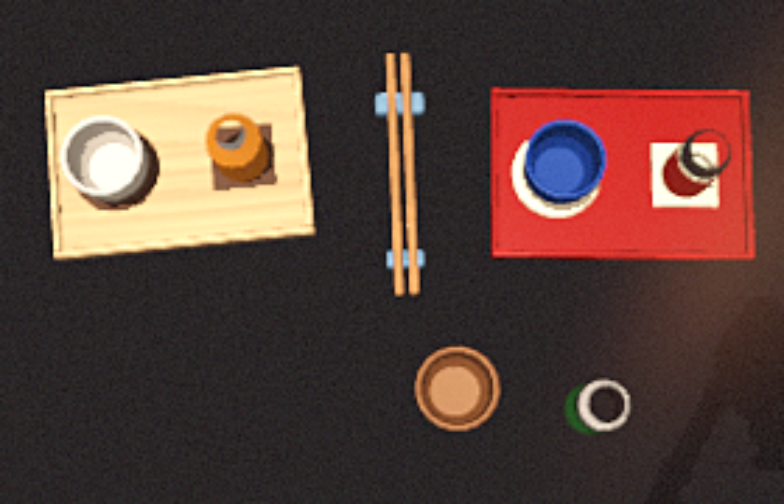

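View pics/f_side.png

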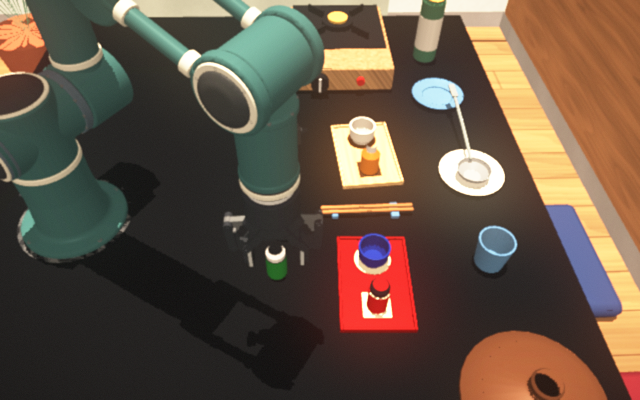

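All four pieces stand upright and centred within about 1–2 mm of their marks. The brown bowl, green shaker and chopsticks look untouched, and the gripper is clear of everything.

```bash
python3 -c "
from workcell import bot
print(bot.finish_job())"
```

```text
the job is handed in; nothing more can be done
None
```

Job handed in at about 34 s: the blue bowl and red shaker are on the red tray and the white bowl and amber bottle on the wood tray, each upright and within about 2 mm of its mark's centre by camera, with the brown bowl, green shaker and chopsticks left in place.

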